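# Set up the telescopic camera boom

## Task

Lay the closed camera boom into the desk rest, button hole upward and end grip over the orange saddle, so that its thick rubber sleeve drops between the two saddles, and let go of it. Then take it by the black end grip and pull it out until the red lock button clicks out, and leave the boom locked at full length, lying fully home in the rest. Leave the sample bottles standing where they are.

Things in the scene. Friction and masses are not known exactly. Their poses are not given: they have to be found in the camera images.
- rest: Desk rest, fixed to the table: aluminium plate 60 x 150 x 8 mm with two upright notched saddles, a grey one centred at y = -44 mm and an orange one at y = +44 mm, each 12 mm thick along y (76 mm clear between them, down to the plate). Origin: centre of the plate's underside, on the table. y: the way the boom lies, from grey to orange saddle; z up.
- rest_seat (a point): Point of the rest where the boom's origin comes when it is fully home: 34 mm straight above the rest's origin, same axes. The saddle notches are 30 mm wide across x, open at the top: floor 40 mm above the table, straight cheeks to 56 mm, then flared to a 53 mm mouth at 70 mm. Overall the saddles are 63 mm wide.
- boom: Loose telescopic boom, 0.25 to 0.4 kg, lying hole side up. Outer part: square aluminium tube 26 x 26 mm, y from -80 to +80 mm, with a square black rubber sleeve 38 x 38 mm round its middle, y from -35 to +35. Origin: centre of the sleeve's underside, 19 mm below the boom's axis. y runs along the boom to the end grip, z up. Balance point about 8 to 20 mm from the origin towards the end grip.
- sleeve (a point): Centre of the boom's rubber sleeve, on the boom's axis, 19 mm above the boom's origin. Fully home, the tube lies on both notch floors (this point 53 mm above the table) and the sleeve hangs between the saddles with play of 3 mm each way along and 2 mm each way across. When the boom is pulled out, the sleeve's end bears on the orange saddle, which holds it back.
- end_grip (a point): Centre of the black end grip, 28 x 28 mm and 32 mm long along the boom, with a blue band and a short brass stud at its outer end, on the inner tube (bright steel, 20 mm square). It lies on the boom's axis, 104 mm from the boom's origin along y when closed, 184 mm when locked.
- boom_slide (a joint): How far the inner tube is pulled out (m): 0 closed, 0.080 where the lock button meets its hole, hard stop at 0.0805. It slides with about 4 N of friction and stays where it is left. Starts 0 to 0.03 out; a boom within that range counts as closed.
- lock_button (a joint): Red spring lock button, 12 mm across, carried by the inner tube: 0 while held down out of sight inside the outer tube, 0.008 m when it has clicked out through the hole in the top of the outer tube (black ring 65 mm from the boom's origin along y), standing about 5 mm proud. Once out, it locks the inner tube at 0.080.
- bottle_green: Bystander: milky square sample bottle 44 x 44 mm, 112 mm tall with its green cap, 0.12 kg, standing loose. Origin: centre of its underside.
- bottle_red: Bystander: milky square sample bottle 44 x 44 mm, 112 mm tall with its red cap, 0.12 kg, standing loose. Origin: centre of its underside.
- bottle_blue: Bystander: milky square sample bottle 44 x 44 mm, 112 mm tall with its blue cap, 0.12 kg, standing loose. Origin: centre of its underside.
There are look-alikes about, which are no part of the job. Leave any yellow look-alike of the rest alone.

How it is judged:
On the way, in this order (a step that is already met when the one before it is completed fails the run):
1. the boom, not yet pulled out (under 50 mm), lies fully home in the rest, end grip over the orange saddle, and is let go (x of boom in the frame of rest between -0.004 and 0.004 m and y of boom in the frame of rest between -0.006 and 0.006 m and z of boom in the frame of rest between 0.03 and 0.038 m and angle between the y axis of boom and the y axis of rest, either way round below 0.08 rad and angle between boom's own z axis and vertical below 0.1 rad and y of end_grip in the frame of rest above 0 m and value of joint boom_slide below 0.05 m and value of joint lock_button below 0.003 m and contact force between the fingers and boom below 0.05 N), for 0.2 s.
2. the boom is pulled out to full length and the lock button has clicked out (value of joint boom_slide above 0.077 m and value of joint lock_button above 0.006 m), for 0.2 s.
At the end, for the whole second after the job is handed in: The boom lies released and at rest in the desk rest, hole up (tilt < 0.1 rad), within 4 mm across, 6 mm along, 4 mm in height and 0.08 rad of fully home, end grip on the orange side; inner tube out at least 77 mm, lock button out at least 6 mm (all of step 2 and x of boom in the frame of rest between -0.004 and 0.004 m and y of boom in the frame of rest between -0.006 and 0.006 m and z of boom in the frame of rest between 0.03 and 0.038 m and angle between the y axis of boom and the y axis of rest, either way round below 0.08 rad and angle between boom's own z axis and vertical below 0.1 rad and y of end_grip in the frame of rest above 0 m and linear speed of boom below 0.02 m/s); the robot touches nothing.
It fails at once if a sample bottle is knocked over or shoved more than 30 mm (angle between any of bottle_green, bottle_red, bottle_blue's own z axis and vertical above 0.5 rad or distance of any of bottle_green, bottle_red, bottle_blue from where it was at the start of the episode above 0.03 m).
It also fails if it takes over 51 s, if anything falls off the work surface, if the arm or the gripper's body presses on something with over 40 N, if the wrist force passes 120 N, or if a joint passes its speed limit or range.

## Robot

A 7-joint arm with a two-finger parallel gripper is mounted at the origin on the work surface. World frame = base frame: x ahead of the robot, y to its left, z up, the work surface at z = 0. Lengths are in m, angles in rad, forces in N, time in s.
With the tool pointing down it reaches from about 0.425 to 0.875 m from the base axis. Payload 8.4 kg.
Tool frame: the origin (TCP) lies midway between the tips of the shut fingers; the grasp point (between the pads) lies 19 mm behind it (arm.hold_point_z is the distance from the TCP to the grasp point, in m); x points along the fingers, z is the direction in which the jaws open and shut, and the axes are right-handed (so a half turn about x gives the same grasp; the last joint's range is limited). The gripper opens to 85 mm and grips with 20 to 120 N. Pads are 22 mm wide; open, the fingers measure 114 mm over their backs; the gripper's body (76 mm by 85 mm) begins 54 mm behind the grasp point. The pads swing forward as they close: fully open they stand 13 mm farther back than shut.
Start: joints at [1.109, 0.333, 0.04, 1.465, -0.013, 1.343, -0.059], TCP at [0.231, -0.608, 0.231] pointing down, gripper open.
Joint ranges: [-2.58, 2.58], [-0.38, 2.09], [-1.3, 1.39], [0.25, 2.4], [-1.5, 4.64], [0.08, 2.09], [-2.65, 2.65]. Speed limits (rad/s): [2.22, 2.22, 2.79, 2.79, 3.14, 3.14, 3.14].

## Interface

Orientations are given as a unit quaternion [x, y, z, w].
In Python, from workcell import arm gives the robot as it stands. The module is installed in compiled form; this text tells all that it offers.
- The arm moves only by the tool apply_moves, never from a script. Its argument "increments" is a list of rows, each a list of 4 numbers: the shift along the tool's x, y, z in cm, then the turn about the tool's x in degrees. In form: [[x, y, z, turn], ...]. A call has 1 to 10 rows; each row shifts and turns the commanded pose from where the row before left it, along the tool's axes as they then stand; what a row does not reach is not made up. A row lasts 1/10 s, in which the tool goes at most 50 mm and 8.59 degrees, less where a joint would pass 70% of its speed; a pose out of reach is approached as far as the arm can. A call with a gripper value outside its range is refused whole. "grip" is the opening, from 0 (shut) to 1 (fully open), set as the call begins (left out, the last holds). The fingers move at their own pace and stop on an object; "newtons" is the grip in N (left out, the last holds). Time passes only in rows, so rows that do not move let the fingers close. It gives the time, the measured TCP pose, the force and the opening at its end, in the units of the state.
- arm.read_state(): the state, without advancing time (a new reading comes with each control period).
- arm.snapshot(name): name is "side" or "top"; returns a dict with "color" (384x512x3 uint8, blue, green, red), "intrinsics" (3x3 intrinsics, pixels), "eye" and "attitude" of the camera in the world. Camera axes: x right, y down, z forward; pixel columns grow to the right and rows downward; lengths in m; the calibration is good to about 2 mm. A picture is of the moment at which its call begins. There is no depth.
- arm.sign_off(): hands the job in, once; it reports no verdict.
The state is a dict: "time_s": time; "q": joint angles; "qd": joint speeds; "joint_efforts": joint torques, N m; "tcp_pos": TCP position; "eef_rot": TCP orientation; "wrist_force": force on the tool from outside, world axes, zero at the start; "torque": the same for the moment, N m; "width": opening from 0.0 (shut) to 1.0 (fully open).
Only numpy, scipy, OpenCV 4.12 (cv2) and the standard library are available. Lean on these libraries where they do the work, as an engineer would, in place of code of your own. Each camera call takes 0.05 s, during which the arm holds its last target.

## Working session

There is one attempt and no reset: what is moved stays moved. The work goes in short steps, Python scripts to look and compute and a tool call to move; the robot and the scene stay as the last step left them, time stands still between calls to the robot, and variables do not carry over. Pictures are saved under pics/ and viewed, and the job is handed in when it is done.

Besides the shell and the picture viewer there is one more tool, called after ">>>" by a JSON object that holds its "fn" and its "kwargs". apply_moves: Moves the arm, as the interface text tells. Its arguments: {"type":"object","properties":{"increments":{"type":"array"},"grip":{"type":"number"},"newtons":{"type":"number"}},"required":["increments"]}

```bash
mkdir -p pics
cat > h.py <<'E'
import numpy as np,cv2
from workcell import arm
E
python3 - <<'E'
from h import *
s=arm.read_state(); print(s)
for n in("side","top"):
    d=arm.snapshot(n); cv2.imwrite(f"pics/{n}0.png",d["color"]); print(n,d["intrinsics"],d["eye"],d["attitude"])
    np.savez(f"pics/{n}0.npz",**d)
print(arm.hold_point_z)
E
```

```text
{'time_s': 0.0, 'q': array([ 1.10881319,  0.33390383,  0.0398511 ,  1.46627809, -0.01337475,
        1.34331867, -0.05849786]), 'qd': array([-0.00140516,  0.00012815,  0.00041329, -0.00057637, -0.0006243 ,
       -0.00016769,  0.00024126]), 'joint_efforts': array([-3.38384743e-04, -6.58555555e+01,  1.36509564e+00, -4.05557942e+01,
        1.65914203e-02,  1.26578883e-02, -5.01703016e-05]), 'tcp_pos': array([ 0.23048229, -0.60726598,  0.2304222 ]), 'eef_rot': array([ 0.40188543,  0.58250052, -0.40130244,  0.581496  ]), 'wrist_force': array([-0.86773005, -1.5560886 , -0.17770421]), 'torque': array([-0.0016237 ,  0.06328063, -0.01365238]), 'width': 1.0000829200403292}
side [[453.05976896   0.         261.11250115]
 [  0.         453.05976896 192.75965285]
 [  0.           0.           1.        ]] [ 0.37619937 -0.73882123  0.70197736] [ 0.90555086 -0.0755274   0.03920442 -0.41561553]
top [[466.36220194   0.         254.6269112 ]
 [  0.         466.36220194 192.02660272]
 [  0.           0.           1.        ]] [ 0.38584516 -0.03021888  1.09985772] [-0.69929847  0.7116822  -0.04068764  0.05324111]
0.0187
```

View pics/side0.png

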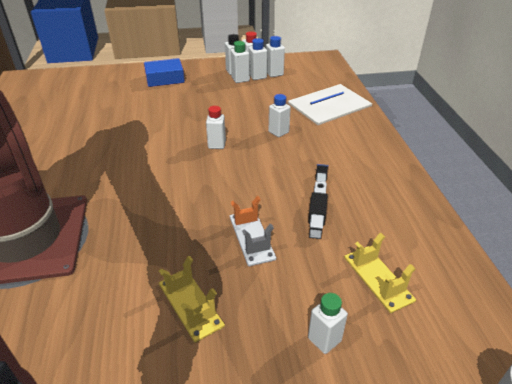

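View pics/top0.png

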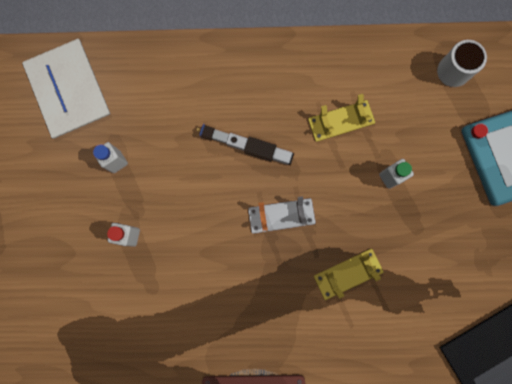

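The rest (orange/grey saddles) is at top (282,215) and the boom at (245,145). The two yellow items are look-alikes, at (342,120) and (349,274). Next I'll enlarge both.

Run:
```python
import cv2,numpy as np
a=cv2.imread("pics/top0.png")[100:240,185:325]; b=cv2.imread("pics/side0.png")[155:275,215:345]
cv2.imwrite("pics/c1.png",cv2.resize(a,(560,560),interpolation=cv2.INTER_CUBIC))
cv2.imwrite("pics/c2.png",cv2.resize(b,(650,600),interpolation=cv2.INTER_CUBIC))
```

```text
(no output)
```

View pics/c1.png

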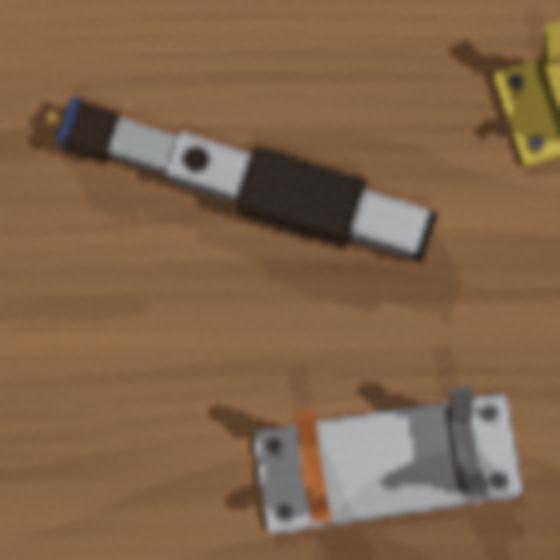

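View pics/c2.png

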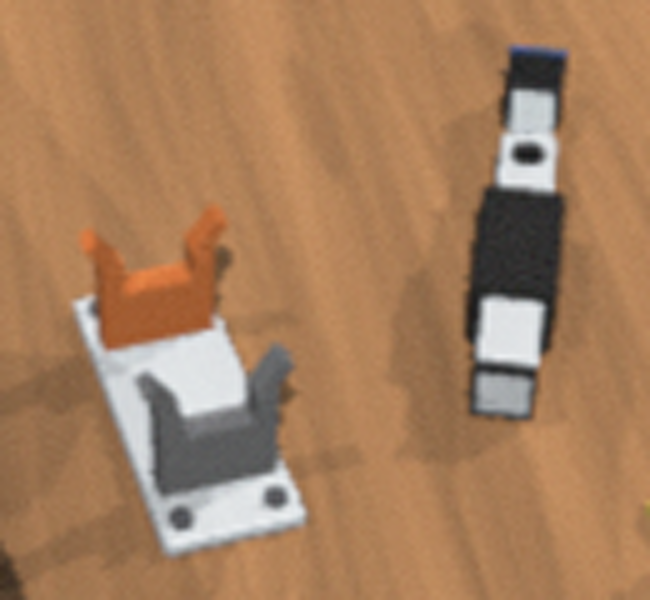

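```bash
cat >> h.py <<'E'
from scipy.spatial.transform import Rotation as R
def ray(d,uv):
    K=d["intrinsics"]; r=np.linalg.inv(K)@np.array([uv[0],uv[1],1.]); return R.from_quat(d["attitude"]).apply(r)
def onz(d,uv,z):
    r=ray(d,uv); e=np.asarray(d["eye"]); return e+r*(z-e[2])/r[2]
def proj(d,P):
    P=np.atleast_2d(P); c=R.from_quat(d["attitude"]).inv().apply(P-np.asarray(d["eye"])); p=c@np.asarray(d["intrinsics"]).T; return p[:,:2]/p[:,2:]
def cr(uv,s,o): return (np.array(uv)+.5)/s-.5+np.array(o)
E
python3 - <<'E'
from h import *
t=np.load("pics/top0.npz"); s=np.load("pics/side0.npz")
def show(name,d,pts,z,sc,o):
    P=np.array([onz(d,cr(p,sc,o),z) for p in pts]); print(name,P.round(4)[:,:2].tolist(),"sides",np.linalg.norm(P-np.roll(P,-1,0),axis=1).round(4)); 
    c=P.mean(0); a=(P[0]+P[3]-P[1]-P[2])[:2]; print(" centre",c.round(4),"yaw of grip/orange dir deg",np.degrees(np.arctan2(a[1],a[0])).round(2))
show("sleeve top",t,[(255,146),(366,180),(348,245),(237,208)],.038,4,(185,100))
show("sleeve side",s,[(507,188),(479,293),(549,300),(563,194)],.038,5,(215,155))  # sleeve quad
show("plate top",t,[(253,432),(507,394),(522,494),(269,531)],.008,4,(185,100))
show("plate side",s,[(74,301),(167,550),(305,517),(218,325)],.008,5,(215,155))
for n,p,z in(("hole",(196,159),.032),("tube near end",(421,228),.032),("grip",(90,129),.033),("bandend",(67,119),.033)): print(n,onz(t,cr(p,4,(185,100)),z))
for n,p,z in(("hole",(529,153),.032),): print(n,onz(s,cr(p,5,(215,155)),z))
for n,p in(("green",(403,169)),("red",(116,234)),("blue",(102,152))): print(n,onz(t,p,.112))
E
```

```text
sleeve top [[0.66, -0.0], [0.6383, -0.0643], [0.6001, -0.0531], [0.6233, 0.011]] sides [0.0678 0.0399 0.0681 0.0383]
 centre [ 0.6304 -0.0266  0.038 ] yaw of grip/orange dir deg 70.74
sleeve side [[0.6351, 0.0044], [0.6053, -0.0607], [0.6337, -0.0698], [0.659, -0.0036]] sides [0.0717 0.0298 0.0708 0.0252]
 centre [ 0.6333 -0.0324  0.038 ] yaw of grip/orange dir deg 67.24
plate top [[0.4953, 0.0045], [0.515, -0.1453], [0.4561, -0.1521], [0.4371, -0.004]] sides [0.1511 0.0593 0.1493 0.0588]
 centre [ 0.4759 -0.0742  0.008 ] yaw of grip/orange dir deg 97.41
plate side [[0.4364, -0.0061], [0.456, -0.1548], [0.5134, -0.1467], [0.497, -0.0316]] sides [0.1499 0.0579 0.1163 0.0658]
 centre [ 0.4757 -0.0848  0.008 ] yaw of grip/orange dir deg 97.75
hole [0.65445193 0.03489249 0.032     ]
tube near end [ 0.61050921 -0.09589902  0.032     ]
grip [0.67359296 0.09706378 0.033     ]
bandend [0.67992939 0.11061876 0.033     ]
hole [0.65406581 0.03374297 0.032     ]
green [ 0.56181134 -0.33183786  0.112     ]
red [0.43372311 0.28217532 0.112     ]
blue [0.61221629 0.31695179 0.112     ]
```

```bash
cat >> h.py <<'E'
def tool():
    s=arm.read_state(); M=R.from_quat(s["eef_rot"]).as_matrix(); return s,M
def go(target,zyaw):
    """shift in tool axes cm & turn deg to get to the target with tool z at zyaw (mod 180)"""
    s,M=tool(); d=M.T@(np.array(target)-s["tcp_pos"])*100
    cur=np.degrees(np.arctan2(M[1,2],M[0,2])); t=-((zyaw-cur+90)%180-90)  # turn about down axis
    print("tcp",s["tcp_pos"].round(4),"x",M[:,0].round(3),"zyaw",cur.round(2),"shift cm",d.round(2),"turn",t.round(2),"q",s["q"].round(2),"F",s["wrist_force"].round(1),"w",round(s["width"],3))
E
cat > fit.py <<'E'
from h import *
from scipy.optimize import least_squares
t=np.load("pics/top0.npz"); s=np.load("pics/side0.npz")
def boxe(d,img,x0,x1,y0,y1,z0,z1,T,col,sc,o):
    pts=np.array([[x,y,z] for x in(x0,x1) for y in(y0,y1) for z in(z0,z1)]); p=(proj(d,T(pts))-o+.5)*sc-.5
    for i in range(8):
        for j in(1,2,4):
            if not i&j: cv2.line(img,tuple(np.int32(p[i].round())),tuple(np.int32(p[i|j].round())),col,1,cv2.LINE_AA)
def T(x,y,yaw,z=0):  # yaw = deg of y axis
    a=np.radians(yaw-90); M=np.array([[np.cos(a),-np.sin(a),0],[np.sin(a),np.cos(a),0],[0,0,1]])
    return lambda P: np.atleast_2d(P)@M.T+np.array([x,y,z])
def drawboom(d,im,Tf,sl,sc,o):
    boxe(d,im,-.019,.019,-.035,.035,0,.038,Tf,(0,255,0),sc,o)
    boxe(d,im,-.013,.013,-.08,.08,.006,.032,Tf,(0,0,255),sc,o)
    boxe(d,im,-.014,.014,.088+sl,.12+sl,.005,.033,Tf,(255,255,0),sc,o)
def drawrest(d,im,Tf,sc,o):
    boxe(d,im,-.03,.03,-.075,.075,0,.008,Tf,(0,255,0),sc,o)
    for yy in(-.044,.044): boxe(d,im,-.0315,.0315,yy-.006,yy+.006,.008,.07,Tf,(255,0,255),sc,o)
def overlay(d,Tb,sl,Tr,sc,o,wh,name):
    im=d["color"][o[1]:o[1]+wh[1],o[0]:o[0]+wh[0]]; im=cv2.resize(im,None,fx=sc,fy=sc,interpolation=cv2.INTER_CUBIC)
    if Tb: drawboom(d,im,Tb,sl,sc,np.array(o))
    if Tr: drawrest(d,im,Tr,sc,np.array(o))
    cv2.imwrite(name,im)
E
python3 - <<'E'
from fit import *
Tb=T(.6325,-.027,71.3); Tr=T(.4755,-.0745,97.4)
overlay(t,Tb,.0265,Tr,4,(185,100),(140,140),"pics/o1.png"); overlay(s,Tb,.0265,Tr,5,(215,155),(130,120),"pics/o2.png")
go([.6325,-.027,.15],71.3+90)
E
```

```text
tcp [ 0.2305 -0.6073  0.2305] x [-0.001  0.001 -1.   ] zyaw -69.21 shift cm [  8.1   58.18 -39.98] turn -50.51 q [ 1.11  0.33  0.04  1.47 -0.01  1.34 -0.06] F [ 0.2 -0.1 -0.3] w 0.996
```

View pics/o1.png

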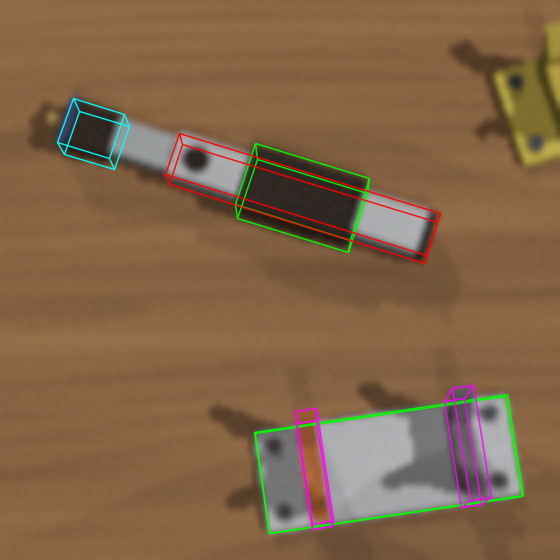

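View pics/o2.png

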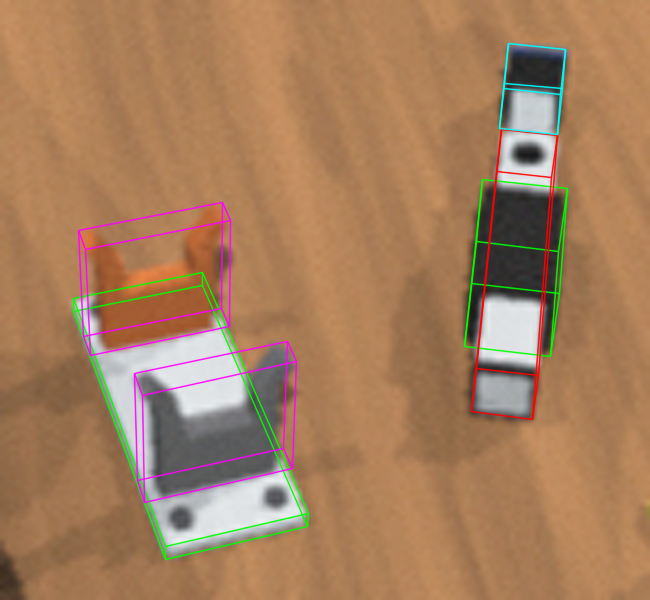

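>>> {"fn": "apply_moves", "kwargs": {"increments": [[0,2.5,-1.7,0],[0,3.3,-2.2,0],[0,3.3,-2.2,0],[0,3.3,-2.2,0],[0,3.3,-2.2,0],[0,3.3,-2.2,0],[0,3.3,-2.2,0],[0,3.3,-2.2,0],[0,3.3,-2.2,0],[0,3.3,-2.2,0]], "grip": 1}}

```text
time_s: 1.1
tcp_pos: [0.4559, -0.2909, 0.2311]
eef_rot: [0.402, 0.582, -0.402, 0.582]
wrist_force: [0.0, -0.7, -0.0]
width: 0.996
```

>>> {"fn": "apply_moves", "kwargs": {"increments": [[0,3.3,-2.2,0],[0,3.3,-2.2,0],[0,3.3,-2.2,0],[0,3.3,-2.2,0],[0,3.3,-2.2,0],[0,3.3,-2.2,0],[0,3.3,-2.2,0],[0,2.5,-2.2,0],[0,0,0,-8],[0,0,0,-8]]}}

```text
time_s: 2.1
tcp_pos: [0.6324, -0.0352, 0.2306]
eef_rot: [0.314, 0.634, -0.314, 0.633]
wrist_force: [0.0, -0.2, -0.3]
width: 1.0
```

>>> {"fn": "apply_moves", "kwargs": {"increments": [[0,0,0,-8],[0,0,0,-8],[0,0,0,-8],[0,0,0,-8],[0,0,0,-2.5],[0,0,0,0]]}}

```text
time_s: 2.7
tcp_pos: [0.6321, -0.0371, 0.2308]
eef_rot: [0.115, 0.698, -0.115, 0.697]
wrist_force: [0.1, 0.7, -0.3]
width: 1.0
```

Run:
```python
from h import *
go([.6357,-.0175,.15],71.3+90)
```

```text
tcp [ 0.6321 -0.0371  0.2308] x [-0.001  0.    -1.   ] zyaw -18.69 shift cm [ 8.08  1.98 -0.28] turn 0.01 q [ 0.4   0.35 -0.53  1.48  0.18  1.36 -0.47] F [ 0.1  0.7 -0.3] w 1.0
```

>>> {"fn": "apply_moves", "kwargs": {"increments": [[3,1,-0.1,0],[4,1,-0.2,0],[4,0,0,0],[4,0,0,0],[3,0,0,0],[2,0,0,0],[1.5,0,0,0],[0.8,0,0,0],[0,0,0,0]]}}

```text
time_s: 3.6
tcp_pos: [0.6355, -0.0171, 0.0076]
eef_rot: [0.115, 0.698, -0.115, 0.697]
wrist_force: [-0.8, -0.8, 0.3]
width: 1.001
```

Run:
```python
from h import *
go([.6357,-.0175,.007],71.3+90)
d=arm.snapshot("side"); cv2.imwrite("pics/s1.png",cv2.resize(d["color"][100:260,250:420],None,fx=3.5,fy=3.5))
```

```text
tcp [ 0.6355 -0.0171  0.0076] x [-0.001  0.    -1.   ] zyaw -18.75 shift cm [ 0.06 -0.03  0.03] turn -0.05 q [ 0.33  0.56 -0.49  1.69  0.3   0.97 -0.59] F [-0.8 -0.8  0.3] w 1.001
```

View pics/s1.png

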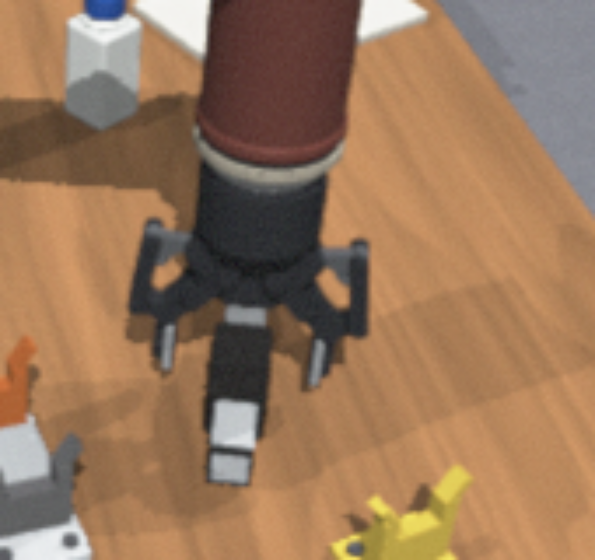

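The open fingers straddle the sleeve evenly, with the sleeve at crop (240,380). Closing now.

>>> {"fn": "apply_moves", "kwargs": {"increments": [[0,0,0,0],[0,0,0,0],[0,0,0,0],[0,0,0,0],[0,0,0,0],[0,0,0,0],[0,0,0,0],[0,0,0,0]], "grip": 0, "newtons": 60}}

```text
time_s: 4.45
tcp_pos: [0.6365, -0.0171, 0.0092]
eef_rot: [0.115, 0.697, -0.115, 0.698]
wrist_force: [-0.3, 0.6, 5.9]
width: 0.432
```

>>> {"fn": "apply_moves", "kwargs": {"increments": [[-1,0,0,0],[-2,0,0,0],[-3,0,0,0],[-4,0,0,0],[-2,0,0,0],[0,0,0,0]]}}

```text
time_s: 5.05
tcp_pos: [0.6375, -0.0168, 0.132]
eef_rot: [0.115, 0.696, -0.115, 0.7]
wrist_force: [0.3, 0.2, -3.5]
width: 0.437
```

Run:
```python
from h import *
a=np.radians(97.5); y=np.array([np.cos(a),np.sin(a)])
p=np.array([.4755,-.0745])+.01*y
go([p[0],p[1],.13],97.5+90)
d=arm.snapshot("side"); cv2.imwrite("pics/s2.png",cv2.resize(d["color"][60:280,200:420],None,fx=2.7,fy=2.7))
```

```text
tcp [ 0.6375 -0.0168  0.132 ] x [ 0.005 -0.    -1.   ] zyaw -18.71 shift cm [  0.11  -9.76 -13.94] turn -26.21 q [ 0.37  0.42 -0.53  1.6   0.23  1.18 -0.54] F [ 0.3  0.2 -3.5] w 0.437
```

View pics/s2.png

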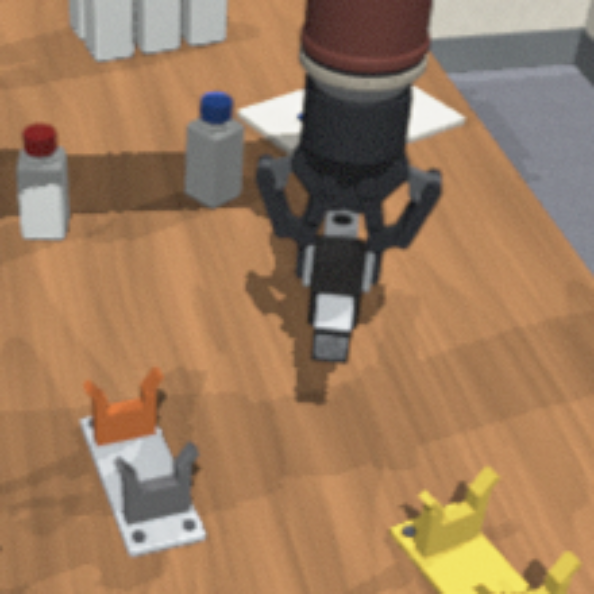

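>>> {"fn": "apply_moves", "kwargs": {"increments": [[0,-1,-1.4,0],[0,-2,-2.9,0],[0,-2,-2.9,0],[0,-2,-2.9,0],[0,-2,-2.9,0],[0,-0.8,-0.9,-5],[0,0,0,-8],[0,0,0,-8],[0,0,0,-5.2],[0,0,0,0]]}}

```text
time_s: 6.1
tcp_pos: [0.4714, -0.0653, 0.1267]
eef_rot: [-0.046, 0.707, 0.047, 0.705]
wrist_force: [0.9, -0.6, -4.1]
width: 0.435
```

Run:
```python
from fit import *
a=np.radians(97.5); y=np.array([np.cos(a),np.sin(a)])
p=np.array([.4755,-.0745])+.01*y
go([p[0],p[1],.13],97.5+90)
s_,M=tool(); c=s_["tcp_pos"]; b=c[:2]-.01*y
for n,o,wh in(("side",(205,120),(150,150)),("top",(200,140),(150,150))):
    d=arm.snapshot(n); overlay(d,T(b[0],b[1],97.5,c[2]-.0092),.0265,T(.4755,-.0745,97.4),4,o,wh,f"pics/h_{n}.png"); np.savez(f"pics/h_{n}.npz",**d)
```

```text
tcp [ 0.4714 -0.0653  0.1267] x [-0.003  0.001 -1.   ] zyaw 7.55 shift cm [-0.33  0.04  0.28] turn 0.05 q [ 0.59  0.11 -0.58  1.98  0.07  1.08  0.12] F [ 0.9 -0.6 -4.1] w 0.435
```

View pics/h_side.png

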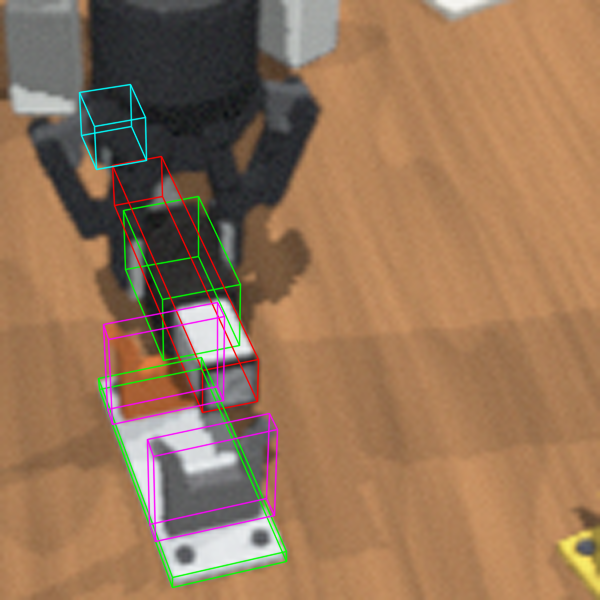

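View pics/h_top.png

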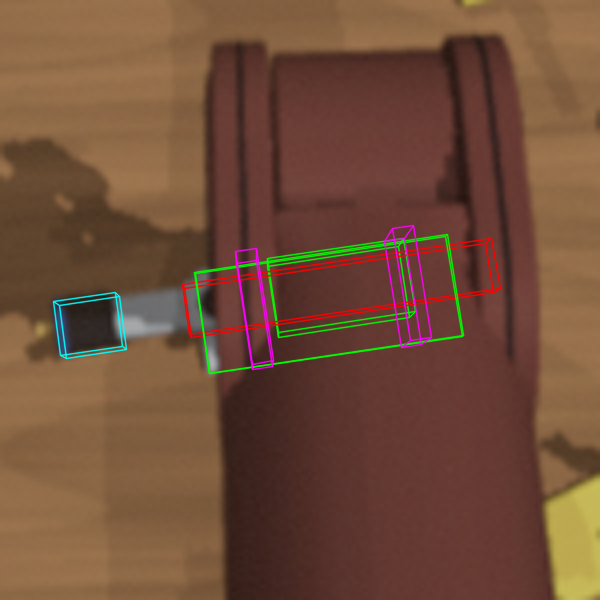

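Run:
```python
import numpy as np,cv2
d=np.load("pics/h_side.npz"); im=d["color"][160:270,215:295]
cv2.imwrite("pics/hz.png",cv2.resize(im,None,fx=5.4,fy=5.4,interpolation=cv2.INTER_CUBIC))
```

```text
(no output)
```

View pics/hz.png

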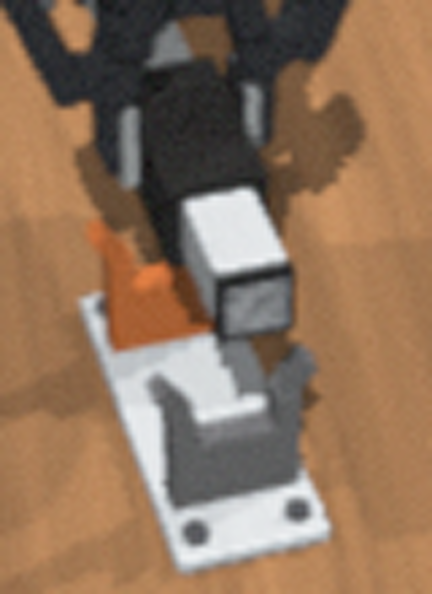

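>>> {"fn": "apply_moves", "kwargs": {"increments": [[1,0.05,0.3,0],[1.5,0,0,0],[1.2,0,0,0],[0,0,0,0],[0,0,0,0]]}}

```text
time_s: 6.7
tcp_pos: [0.4755, -0.0642, 0.091]
eef_rot: [-0.046, 0.706, 0.046, 0.705]
wrist_force: [0.7, -0.3, -2.6]
width: 0.437
```

Run:
```python
from fit import *
a=np.radians(97.5); y=np.array([np.cos(a),np.sin(a)])
p=np.array([.4755,-.0745])+.01*y
go([p[0],p[1],.043],97.5+90)
s_,M=tool(); c=s_["tcp_pos"]; b=c[:2]-.01*y
d=arm.snapshot("side"); overlay(d,T(b[0],b[1],97.5,c[2]-.0092),.0265,None,5,(215,150),(110,120),f"pics/h2.png")
overlay(d,None,0,T(.4755,-.0745,97.4),5,(215,150),(110,120),f"pics/h3.png")
```

```text
tcp [ 0.4755 -0.0642  0.091 ] x [-0.001  0.    -1.   ] zyaw 7.48 shift cm [ 4.8  -0.02 -0.13] turn -0.02 q [ 0.58  0.16 -0.57  2.01  0.1   1.    0.09] F [ 0.7 -0.3 -2.6] w 0.437
```

View pics/h2.png

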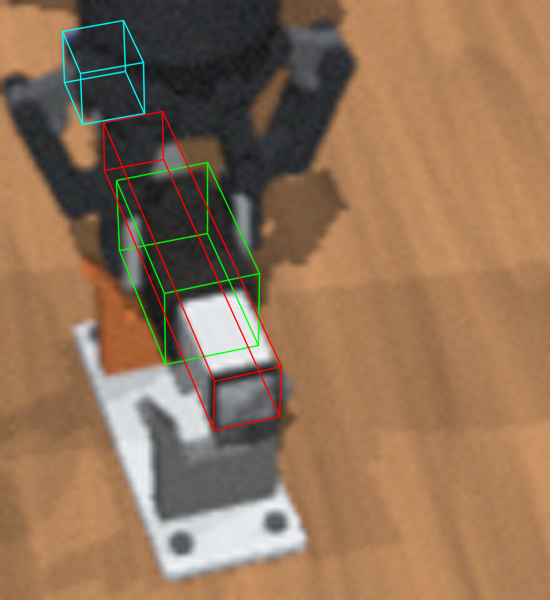

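View pics/h3.png

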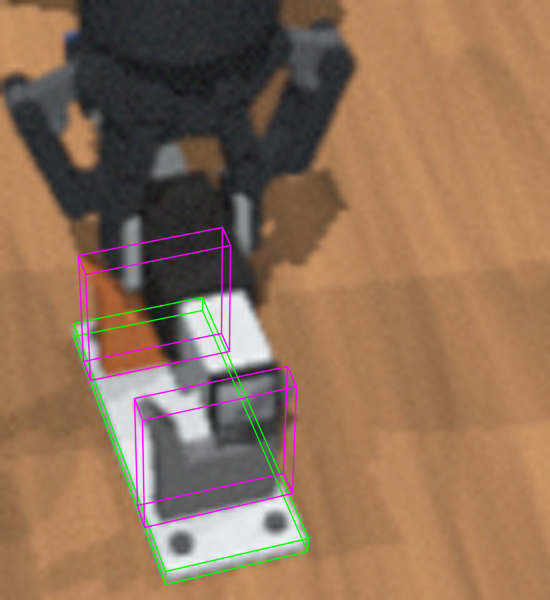

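>>> {"fn": "apply_moves", "kwargs": {"increments": [[0.5,0,-0.1,0],[0.5,0,0,0],[0.5,0,0,0],[0.5,0,0,0],[0.5,0,0,0],[0,0,0,0]]}}

```text
time_s: 7.35
tcp_pos: [0.4741, -0.0645, 0.0655]
eef_rot: [-0.046, 0.706, 0.046, 0.705]
wrist_force: [0.2, -0.8, -3.0]
width: 0.437
```

Run:
```python
from fit import *
a=np.radians(97.5); y=np.array([np.cos(a),np.sin(a)])
p=np.array([.4755,-.0745])+.01*y
go([p[0],p[1],.043],97.5+90)
d=arm.snapshot("side"); overlay(d,None,0,None,5,(215,150),(110,120),f"pics/h4.png")
```

```text
tcp [ 0.4741 -0.0645  0.0655] x [-0.001  0.    -1.   ] zyaw 7.49 shift cm [ 2.25 -0.01  0.01] turn -0.01 q [ 0.57  0.2  -0.57  2.03  0.13  0.95  0.06] F [ 0.2 -0.8 -3. ] w 0.437
```

View pics/h4.png

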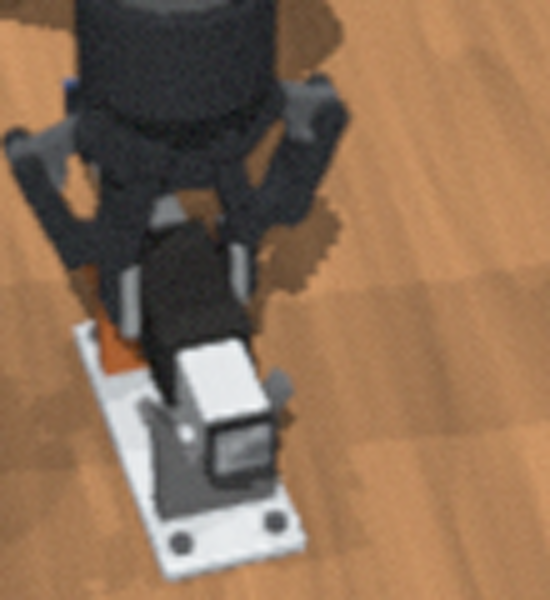

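>>> {"fn": "apply_moves", "kwargs": {"increments": [[0.5,0,0,0],[0.5,0,0,0],[0.4,0,0,0],[0.3,0,0,0],[0.2,0,0,0],[0,0,0,0]]}}

```text
time_s: 8.0
tcp_pos: [0.4745, -0.0645, 0.047]
eef_rot: [-0.046, 0.706, 0.046, 0.705]
wrist_force: [-0.2, -1.3, -3.2]
width: 0.434
```

Run:
```python
from fit import *
a=np.radians(97.5); y=np.array([np.cos(a),np.sin(a)])
p=np.array([.4755,-.0745])+.01*y
go([p[0],p[1],.043],97.5+90)
s_=arm.read_state();c=s_["tcp_pos"]; b=c[:2]-.01*y
d=arm.snapshot("side"); overlay(d,T(.4755,-.0745,97.4,.034),.0265,None,5,(215,150),(110,120),f"pics/h5.png")
```

```text
tcp [ 0.4745 -0.0645  0.047 ] x [-0.  0. -1.] zyaw 7.49 shift cm [ 0.4  -0.   -0.03] turn -0.01 q [ 0.56  0.23 -0.56  2.05  0.15  0.91  0.05] F [-0.2 -1.3 -3.2] w 0.434
```

View pics/h5.png

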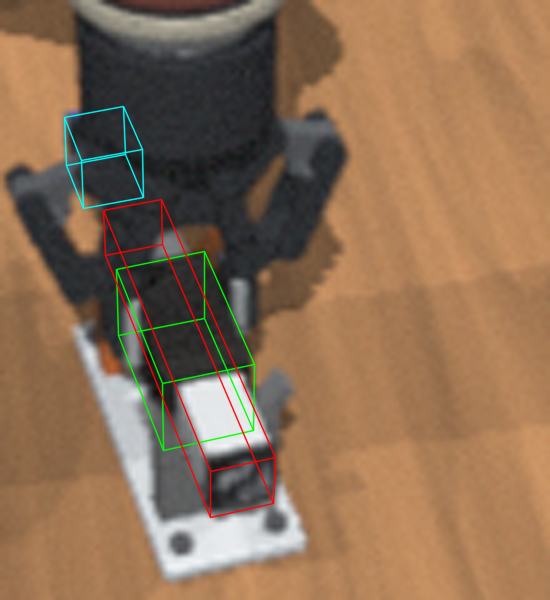

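>>> {"fn": "apply_moves", "kwargs": {"increments": [[0.2,0,0,0],[0.1,0,0,0],[0.1,0,0,0],[0,0,0,0],[0,0,0,0]]}}

```text
time_s: 8.55
tcp_pos: [0.4747, -0.0645, 0.0433]
eef_rot: [-0.046, 0.706, 0.046, 0.706]
wrist_force: [0.1, 0.2, -3.0]
width: 0.432
```

>>> {"fn": "apply_moves", "kwargs": {"increments": [[0.1,0,0,0],[0,0,0,0]]}}

```text
time_s: 8.75
tcp_pos: [0.4748, -0.0646, 0.0431]
eef_rot: [-0.046, 0.706, 0.046, 0.706]
wrist_force: [-5.3, 1.2, 8.5]
width: 0.434
```

>>> {"fn": "apply_moves", "kwargs": {"increments": [[0,0,0,0],[0,0,0,0],[0,0,0,0],[0,0,0,0],[0,0,0,0],[0,0,0,0]], "grip": 1}}

```text
time_s: 9.35
tcp_pos: [0.4747, -0.0646, 0.0423]
eef_rot: [-0.046, 0.706, 0.046, 0.706]
wrist_force: [0.6, 0.0, -0.3]
width: 1.0
```

Run:
```python
from fit import *
go([.4755,-.0745,.14],97.5+90)
d=arm.snapshot("side"); overlay(d,T(.4755,-.0745,97.4,.034),.0265,None,5,(215,150),(110,120),f"pics/h6.png")
```

```text
tcp [ 0.4747 -0.0646  0.0423] x [-0.  0. -1.] zyaw 7.48 shift cm [-9.77 -0.99 -0.05] turn -0.02 q [ 0.56  0.23 -0.56  2.05  0.16  0.9   0.04] F [ 0.6  0.  -0.3] w 1.0
```

View pics/h6.png

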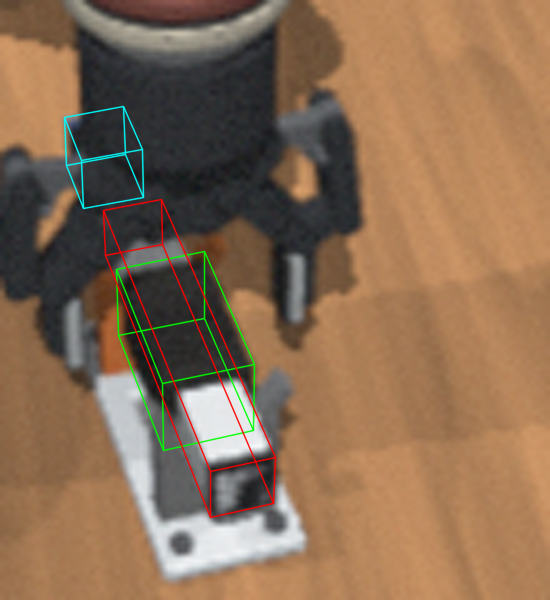

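>>> {"fn": "apply_moves", "kwargs": {"increments": [[-2,0,0,0],[-3,0,0,0],[-3,0,0,0],[-1,2,0,0],[0,3,0,0],[0,4,0,0],[0,3,0,0],[0,0,0,0]]}}

```text
time_s: 10.2
tcp_pos: [0.4585, 0.0587, 0.1327]
eef_rot: [-0.048, 0.705, 0.049, 0.706]
wrist_force: [0.4, -0.4, -0.5]
width: 0.999
```

Run:
```python
from fit import *
a=np.radians(97.5); y=np.array([np.cos(a),np.sin(a)])
p=np.array([.4755,-.0745])+.1305*y
go([p[0],p[1],.036],97.5+90)
for n,o,wh in(("side",(180,80),(150,180)),("top",(180,140),(150,150))):
    d=arm.snapshot(n); overlay(d,T(.4755,-.0745,97.4,.034),.0265,None,3.5,o,wh,f"pics/g_{n}.png")
```

```text
tcp [0.4585 0.0587 0.1327] x [ 0.001  0.001 -1.   ] zyaw 7.83 shift cm [ 9.67 -0.39 -0.06] turn 0.33 q [ 0.45  0.08 -0.69  2.    0.06  1.08 -0.13] F [ 0.4 -0.4 -0.5] w 0.999
```

View pics/g_side.png

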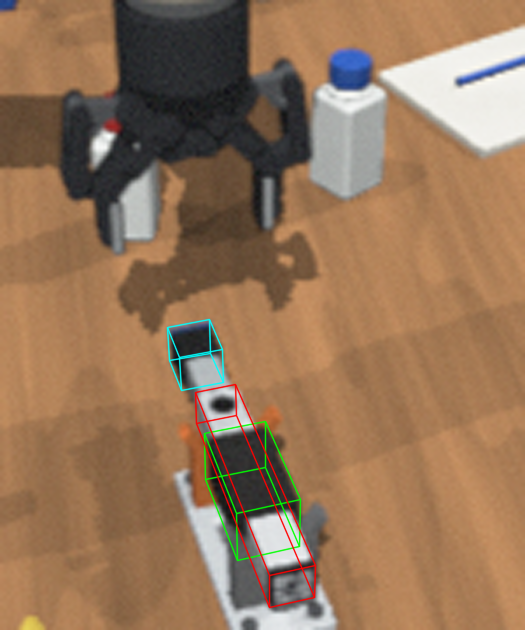

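View pics/g_top.png

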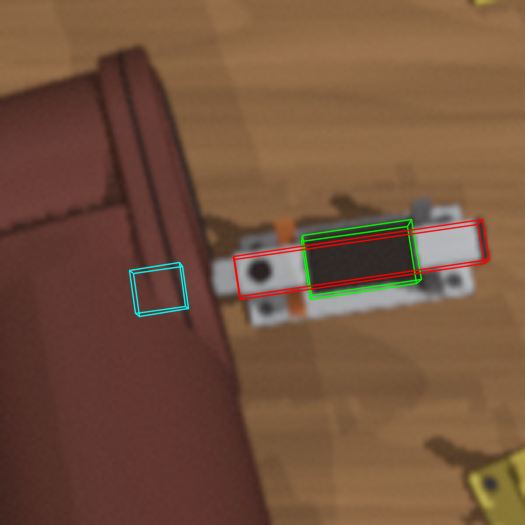

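>>> {"fn": "apply_moves", "kwargs": {"increments": [[2,-0.4,-0.05,0.3],[3,0,0,0],[2.5,0,0,0],[1.5,0,0,0],[0.7,0,0,0],[0,0,0,0]]}}

```text
time_s: 10.9
tcp_pos: [0.4587, 0.0495, 0.0346]
eef_rot: [-0.044, 0.706, 0.044, 0.705]
wrist_force: [0.3, 0.5, 0.4]
width: 0.997
```

>>> {"fn": "apply_moves", "kwargs": {"increments": [[0,0,0,0],[0,0,0,0],[0,0,0,0],[0,0,0,0],[0,0,0,0],[0,0,0,0],[0,0,0,0],[0,0,0,0]], "grip": 0, "newtons": 40}}

```text
time_s: 11.7
tcp_pos: [0.4595, 0.0504, 0.0356]
eef_rot: [-0.044, 0.705, 0.044, 0.706]
wrist_force: [0.4, -0.4, 4.3]
width: 0.324
```

Run:
```python
from fit import *
a=np.radians(97.5); y=np.array([np.cos(a),np.sin(a)])
p=np.array([.4755,-.0745])+.1305*y
go([p[0],p[1],.036],97.5+90)
d=arm.snapshot("side"); overlay(d,None,.0265,None,5,(195,130),(110,120),f"pics/g3.png")
```

```text
tcp [0.4595 0.0504 0.0356] x [ 0.001 -0.    -1.   ] zyaw 7.19 shift cm [-0.04  0.46 -0.04] turn -0.31 q [ 0.42  0.23 -0.67  2.09  0.18  0.88 -0.23] F [ 0.4 -0.4  4.3] w 0.324
```

View pics/g3.png

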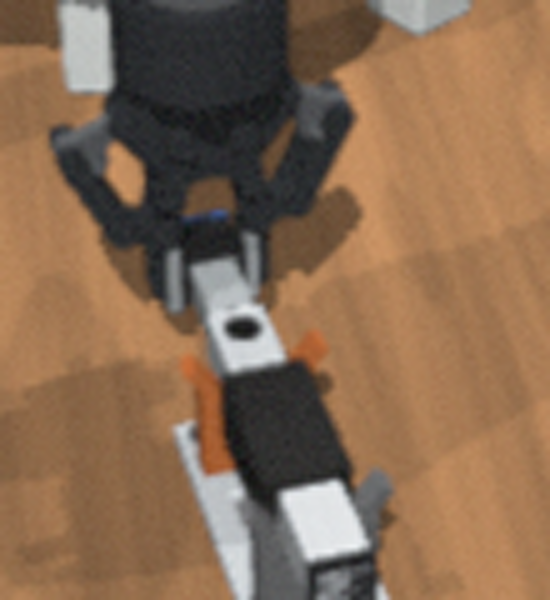

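>>> {"fn": "apply_moves", "kwargs": {"increments": [[0,0.3,0,0],[0,0.5,0,0],[0,0.6,0,0],[0,0.6,0,0],[0,0.6,0,0],[0,0.6,0,0],[0,0.6,0,0],[0,0.4,0,0],[0,0,0,0]]}}

```text
time_s: 12.65
tcp_pos: [0.4535, 0.0922, 0.0352]
eef_rot: [-0.045, 0.706, 0.044, 0.706]
wrist_force: [-0.5, -2.0, 4.4]
width: 0.327
```

Run:
```python
from fit import *
go([.452,.108,.036],97.5+90)
d=arm.snapshot("side"); overlay(d,None,.0265,None,5,(195,120),(110,120),f"pics/g4.png")
```

```text
tcp [0.4535 0.0922 0.0352] x [-0. -0. -1.] zyaw 7.21 shift cm [-0.08  1.59  0.05] turn -0.29 q [ 0.35  0.23 -0.7   2.09  0.19  0.88 -0.33] F [-0.5 -2.   4.4] w 0.327
```

View pics/g4.png

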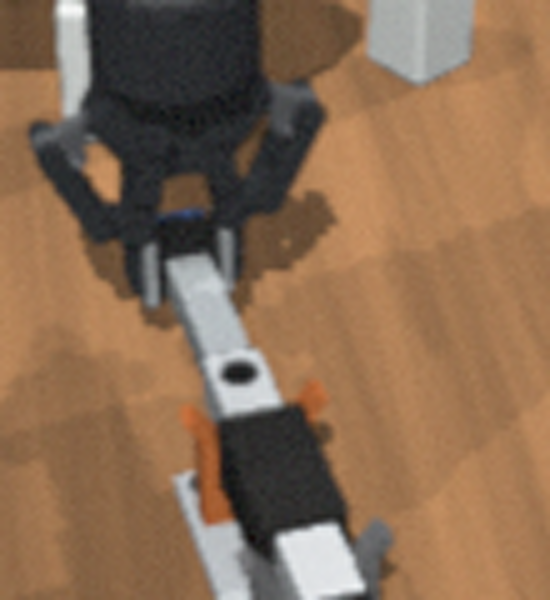

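>>> {"fn": "apply_moves", "kwargs": {"increments": [[0,0.3,0,0],[0,0.3,0,0],[0,0.2,0,0],[0,0.2,0,0],[0,0.1,0,0],[0,0.1,0,0],[0,0,0,0]]}}

```text
time_s: 13.4
tcp_pos: [0.4521, 0.1034, 0.0352]
eef_rot: [-0.044, 0.706, 0.044, 0.706]
wrist_force: [1.0, -5.6, 3.2]
width: 0.321
```

>>> {"fn": "apply_moves", "kwargs": {"increments": [[0,0.1,0,0],[0,0.1,0,0],[0,0.1,0,0],[0,0,0,0]]}}

```text
time_s: 13.8
tcp_pos: [0.4518, 0.1063, 0.0352]
eef_rot: [-0.045, 0.706, 0.044, 0.706]
wrist_force: [1.7, -7.1, 3.0]
width: 0.321
```

Run:
```python
from fit import *
go([.452,.108,.036],97.5+90)
d=arm.snapshot("side"); overlay(d,None,.0265,None,5,(195,120),(110,120),f"pics/g5.png")
```

```text
tcp [0.4518 0.1063 0.0352] x [-0.001 -0.001 -1.   ] zyaw 7.16 shift cm [-0.08  0.17  0.05] turn -0.34 q [ 0.32  0.24 -0.7   2.08  0.2   0.89 -0.37] F [ 1.7 -7.1  3. ] w 0.321
```

View pics/g5.png

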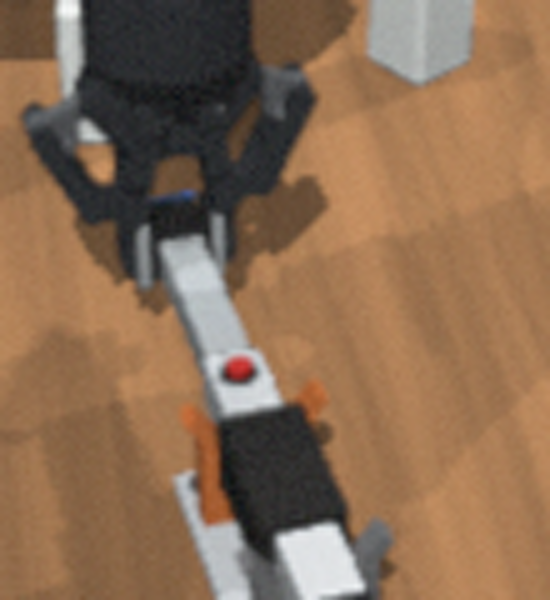

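The red button shows in the hole at crop (238,370). I'll ease the tension, let go and withdraw.

>>> {"fn": "apply_moves", "kwargs": {"increments": [[0,-0.1,0,0],[0,-0.1,0,0],[0,0,0,0],[0,0,0,0]]}}

```text
time_s: 14.25
tcp_pos: [0.452, 0.1059, 0.0354]
eef_rot: [-0.044, 0.706, 0.045, 0.706]
wrist_force: [-2.5, 2.4, 3.8]
width: 0.319
```

>>> {"fn": "apply_moves", "kwargs": {"increments": [[0,0,0,0],[0,0,0,0],[0,0,0,0],[0,0,0,0],[0,0,0,0],[0,0,0,0]], "grip": 1}}

```text
time_s: 14.85
tcp_pos: [0.4522, 0.1049, 0.0353]
eef_rot: [-0.044, 0.706, 0.044, 0.706]
wrist_force: [1.5, 0.5, -0.7]
width: 0.999
```

>>> {"fn": "apply_moves", "kwargs": {"increments": [[-2,0,0,0],[-3,0,0,0],[-4,0,0,0],[-4,0,0,0],[-4,0,0,0],[0,-3,3,0],[0,-3,3,0],[0,-3,3,0],[0,-3,3,0],[0,0,0,0]]}}

```text
time_s: 15.85
tcp_pos: [0.5891, -0.0044, 0.2039]
eef_rot: [-0.042, 0.706, 0.042, 0.706]
wrist_force: [-1.1, -0.5, -0.7]
width: 1.002
```

Run:
```python
from fit import *
go([.452,.108,.036],97.5+90)
for n,o,wh in(("side",(180,90),(120,160)),("top",(150,150),(180,110))):
    d=arm.snapshot(n); overlay(d,T(.4755,-.0745,97.4,.034),.08,None,3.7 if n=="side" else 4,o,wh,f"pics/f_{n}.png"); cv2.imwrite(f"pics/full_{n}.png",d["color"])
    print(n, proj(d,T(.4755,-.0745,97.4,.034)(np.array([[0,.065,.032],[0,.065,.037]]))))
```

```text
tcp [ 0.5891 -0.0044  0.2039] x [-0.001 -0.    -1.   ] zyaw 6.81 shift cm [ 16.79  12.79 -12.26] turn -0.69 q [ 0.45  0.29 -0.63  1.63  0.17  1.28 -0.08] F [-1.1 -0.5 -0.7] w 1.002
side [[242.88470891 194.77294678]
 [242.84259242 193.00338541]]
top [[253.73503512 217.54949136]
 [253.68804512 217.37271713]]
```

View pics/f_side.png

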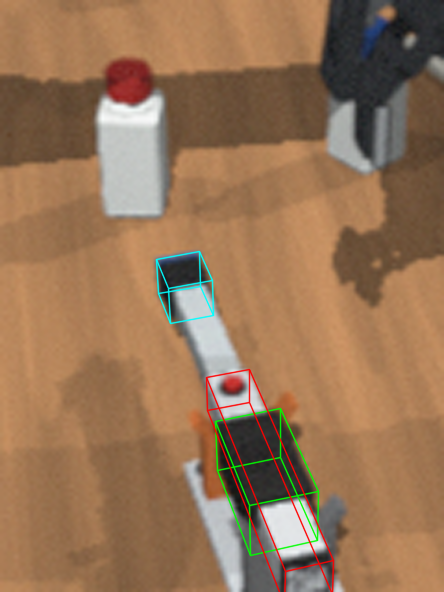

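View pics/f_top.png

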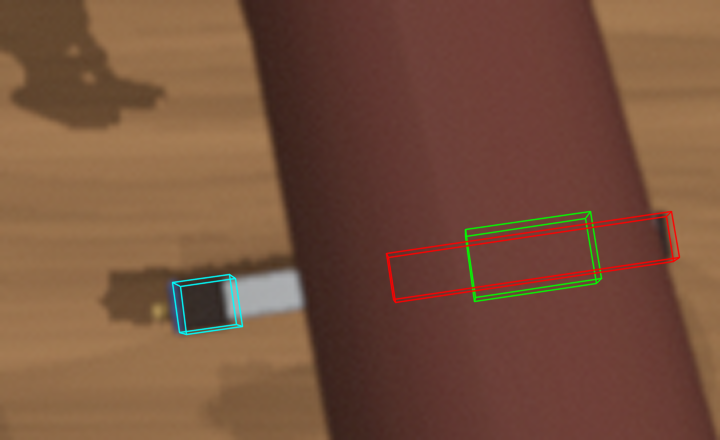

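View pics/full_side.png

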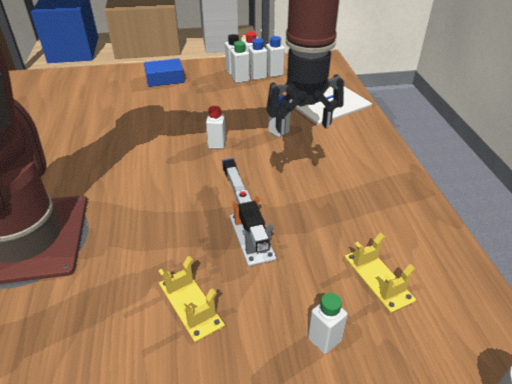

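Run:
```python
import cv2
im=cv2.imread("pics/full_side.png")[150:265,205:285]
cv2.imwrite("pics/z.png",cv2.resize(im,None,fx=5,fy=5,interpolation=cv2.INTER_CUBIC))
```

```text
(no output)
```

View pics/z.png

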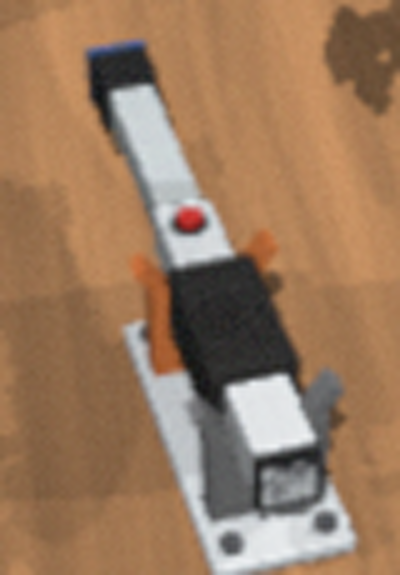

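The button (crop 190,220) stands proud, and the boom lies level in both notches with its sleeve between the saddles.

```bash
python3 -c "
from workcell import arm
print(arm.sign_off())"
```

```text
the job is handed in; nothing more can be done
None
```

The boom is lying in the orange and grey rest at full length, with the red lock button out. I handed the job in at about 16 s of the 51 s allowed; the interface gives no verdict.

- **Laying it in:** I gripped the boom by its rubber sleeve and lowered it between the saddles, hole up and end grip over the orange saddle. I felt it touch the notch floors and opened the gripper. The boom's outline then matched the fully-home position in the side view.
- **Pulling it out:** I took it by the black end grip and drew it about 56 mm straight along the rest. The pull stayed under about 8 N at every reading, and the button appeared in the hole.
- **Final checks:** After letting go and lifting clear, the side view showed the boom level in both notches with the button standing proud. In both views the end grip was where the fully-home, 80 mm position puts it, to within about 2 mm.
- **Less certain:** I did not test the lock by pushing back hard. The blue bottle was partly hidden behind the gripper in the last side view and outside the last top crop. The gripper stayed well above and away from all the bottles, and the red and green ones had not moved.

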